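# Clamp a row of test cassettes with a set-screw stop collar

### The arm

A 7-joint arm with a two-finger parallel gripper is mounted at the origin on the work surface. World frame = base frame: x ahead of the robot, y to its left, z up, the work surface at z = 0. Lengths are in m, angles in rad, forces in N, time in s.
With the tool pointing down it reaches from about 0.4 to 0.85 m from the base axis. Payload 10.4 kg.
Tool frame: the origin (TCP) lies on the centre line of the jaws, within the pads' length; the fingertips stand 11 mm ahead of it and the grasp point (between the pads) lies 8 mm behind it (tip_reach is the distance from the TCP to the fingertips, in m); z points along the fingers, y is the line along which they close (so a half turn about z gives the same grasp; the last joint's range is limited). The gripper opens to 85 mm and grips with 20 to 120 N. Pads are 22 mm wide; open, the fingers measure 114 mm over their backs; the gripper's body (76 mm by 85 mm) begins 54 mm behind the grasp point. The pads swing forward as they close: fully open they stand 13 mm farther back than shut.
Start: joints at [1.261, 0.332, -0.065, 1.46, 0.022, 1.35, -0.088], TCP at [0.177, -0.599, 0.211] pointing down, gripper open.
Joint ranges: [-2.6, 2.6], [-0.5, 2.12], [-1.47, 1.34], [0.16, 2.42], [-1.27, 4.41], [0.06, 2.06], [-2.6, 2.6]. Speed limits (rad/s): [2.22, 2.22, 2.79, 2.79, 3.14, 3.14, 3.14].

### API

Orientations are given as a unit quaternion [x, y, z, w].
In Python, from workcell import get_obs, camera, hand_in, tip_reach gives the robot as it stands. The module is installed in compiled form; this text tells all that it offers.
- The arm moves only by the tool move_arm, never from a script. Its argument "plan" is a list of rows, each an object with "delta_pos": the shift along the tool's x, y, z in m, a list of three; "turn": the turn, a rotation vector about the tool's x, y, z in rad, a list of three; "fingers": the closure, from 0 (fully open) to 1 (shut). A call has 1 to 12 rows; each row is the pose to reach, as a shift and turn from the pose commanded when the call began, along the tool's axes at that moment; what a row does not reach only later rows make up. A row lasts 1/8 s, in which the tool goes at most 62.5 mm and 10.7 degrees, less where a joint would pass 70% of its speed; a pose out of reach is approached as far as the arm can. A call with a gripper value outside its range is refused whole. The fingers move at their own pace and stop on an object; "force" is the grip in N (left out, the last holds). Time passes only in rows, so rows that repeat a pose let the fingers close. It gives the time, the measured TCP pose, the force, the opening and the grip force at its end, in the units of the state.
- get_obs(): the state, without advancing time (a new reading comes with each control period).
- camera(name): name is "side" or "top" or "wrist"; returns a dict with "color" (480x640x3 uint8, red, green, blue), "range_z" (480x640 float32, m along the optical axis (not along the pixel's ray), 0 where there is no reading), "fx", "fy", "cx", "cy" (pixels), "R" (3x3) and "t" (3): a world point X has camera coordinates R X + t; the wrist camera has in their place "tool_from_camera" (4x4, takes a point from camera to tool coordinates, whose origin is the TCP and whose axes are the flange's). Camera axes: x right, y down, z forward; pixel columns grow to the right and rows downward; lengths in m; the calibration is good to about 2 mm. The wrist camera is an equidistant fisheye: a pixel r from the principal point sees the ray r / f radians off the axis. A picture is of the moment at which its call begins: read the wrist's pose just before it.
- hand_in(): hands the job in; it is judged then, once.
The state is a dict: "clock": time; "joint_pos": joint angles; "joint_velocities": joint speeds; "tau": joint torques, N m; "position": TCP position; "ee_rot": TCP orientation; "ft_force": force on the tool from outside, world axes, zero at the start; "torque": the same for the moment, N m; "grip_width": opening from 0.0 (shut) to 1.0 (fully open); "grasp_force": force on a finger pad.
Only numpy, scipy, OpenCV 4.12 (cv2) and the standard library are available. Lean on these libraries where they do the work, as an engineer would, in place of code of your own. Each camera call takes 0.05 s, during which the arm holds its last target. There are 200 camera calls.

### The job

Loosen the red wing screw on the stop collar, slide the collar along its rod so that its orange bar closes up the row of test cassettes against the spring end stop and presses on them with about 6 newtons, then tighten the screw again with that press kept on and let go. Press gently, never hard enough to harm the cassettes (20 N), and leave the tube tray, phone and timer where they are.

Things in the scene. Friction and masses are not known exactly. Their poses are not given: they have to be found in the camera images.
- holder: Fixed aluminium plate 170 (x) x 400 (y) x 10 mm, origin at the centre of its underside. A channel 74 mm wide between blue lips (top at z = 18 mm) runs along its y, centred at x = 14.5 mm. A 12 mm guide rod runs along its y at x = -58, z = 34 mm, held by blue end blocks at y = -190 and +190 mm (34 x 18 mm, top at z = 53 mm).
- channel_end (a point): Fixed point of the holder, on the channel floor at holder y = 150 mm. Near it, at the channel's +y end, stands a blue end stop (60 mm wide, 30 high) with a black rubber pad on springs before it. The pad's face is up to 12 mm either side of this point along y: it differs each time and is not measured, so feel for it. The pad yields 1 mm per 2 N and bottoms after 13 mm.
- collar: Dark steel stop collar (34 mm diameter, 26 long, top 51 mm above the table) with an orange bar across the channel: 8 mm thick, 12 to 32 mm above the table. Origin on the rod axis in the plane of the bar's front (+y) face, axes as the holder's. Slides on the rod along y only, origin from holder y = -105 to +85 mm: 1 N of friction with the screw loose; clamped (over 30 N) with it tight.
- screw (a joint): Angle of the wing screw, rad: 0 fully tight (end of its range), grows counterclockwise seen from above, up to 1.7. It starts between 0 and 0.2. Clamped at the start; the collar is free from 1.0 on. Under 0.3 counts as tight. It drags with about 0.06 N m, up to 0.04 N m more as it clamps, and stays where it is left.
- wing (a point): Middle of the red wing of the set screw, on the screw's vertical axis, 74 mm above the table, 15 mm behind (-y of) the bar's face. Wing 34 mm long (this point's x axis), 10 mm thick (its y axis), 26 mm high (60 to 86 mm above the table). At screw angle 0 its axes are parallel to the holder's; it turns with the screw. Pinch it across its thickness from above.
- cassette1: White test cassette 1 of 5 (1 is nearest the orange bar, 5 nearest the end stop), loose, 15 g, 70 (x) x 20 (y) x 7 mm, lying flat across the channel on the plate; origin at the centre of its underside. Gaps of a few mm between them at the start.
- cassette2: White test cassette 2 of 5 (1 is nearest the orange bar, 5 nearest the end stop), loose, 15 g, 70 (x) x 20 (y) x 7 mm, lying flat across the channel on the plate; origin at the centre of its underside. Gaps of a few mm between them at the start.
- cassette3: White test cassette 3 of 5 (1 is nearest the orange bar, 5 nearest the end stop), loose, 15 g, 70 (x) x 20 (y) x 7 mm, lying flat across the channel on the plate; origin at the centre of its underside. Gaps of a few mm between them at the start.
- cassette4: White test cassette 4 of 5 (1 is nearest the orange bar, 5 nearest the end stop), loose, 15 g, 70 (x) x 20 (y) x 7 mm, lying flat across the channel on the plate; origin at the centre of its underside. Gaps of a few mm between them at the start.
- cassette5: White test cassette 5 of 5 (1 is nearest the orange bar, 5 nearest the end stop), loose, 15 g, 70 (x) x 20 (y) x 7 mm, lying flat across the channel on the plate; origin at the centre of its underside. Gaps of a few mm between them at the start.
- tube_tray: White tray 75 x 95 mm with twelve capped tubes, 48 mm high, loose, leave alone; origin at the centre of its underside.
- phone: Black phone 72 x 150 x 9 mm, lying loose, leave alone; origin at the centre of its underside.
- timer: White bench timer 60 x 60 x 18 mm, loose, leave alone; origin at the centre of its underside.

How it is judged:
By the outcome, as a careful person would: the job done as asked, in the order asked, and still so for the second after the job is handed in, with the robot touching nothing.
It also fails if it takes over 51 s, if anything falls off the work surface, if the arm or the gripper's body presses on something with over 40 N, if the wrist force passes 120 N, or if a joint passes its speed limit or range.

## Working session

There is one attempt and no reset: what is moved stays moved. The work goes in short steps, Python scripts to look and compute and a tool call to move; the robot and the scene stay as the last step left them, time stands still between calls to the robot, and variables do not carry over. Pictures are saved under pics/ and viewed, at most 10 in all, crops included, and the job is handed in when it is done.

Besides the shell and the picture viewer there is one more tool, called as a command line: name --argument value ..., lists and objects as JSON in quotes. move_arm: Moves the arm, as the interface text tells. Its arguments: {"type":"object","properties":{"plan":{"type":"array","items":{"type":"object","properties":{"delta_pos":{"type":"array","items":{"type":"number"}},"turn":{"type":"array","items":{"type":"number"}},"fingers":{"type":"number"}}}},"force":{"type":"number"}},"required":["plan"]}

```bash
mkdir -p pics
python3 - <<'E'
from workcell import *
import cv2,numpy as np,pickle
o=get_obs();print({k:np.round(v,4) for k,v in o.items()},tip_reach)
D={}
for n in("top","side"):
    c=camera(n);D[n]=c
    print(n,c["fx"],c["cx"],c["cy"],np.round(c["R"],3).tolist(),np.round(c["t"],3))
    cv2.imwrite(f"pics/{n}0.png",c["color"][:,:,::-1])
pickle.dump(D,open("d.pkl","wb"))
E
```

```text
{'clock': np.float64(0.0), 'joint_pos': array([ 1.2614,  0.3329, -0.0647,  1.461 ,  0.0216,  1.3499, -0.0885]), 'joint_velocities': array([-0.0012,  0.0017, -0.0001, -0.0015,  0.0007,  0.0004,  0.0002]), 'tau': array([-7.00000e-04, -6.25455e+01,  4.91000e-02, -3.91608e+01,
        1.62000e-02,  1.00000e-02, -0.00000e+00]), 'position': array([ 0.1766, -0.5991,  0.2106]), 'ee_rot': array([ 9.897e-01,  1.429e-01, -1.000e-04, -7.000e-04]), 'ft_force': array([-1.0125,  0.2684, -0.2526]), 'torque': array([-0.046 ,  0.028 ,  0.0487]), 'grasp_force': np.float64(0.0), 'grip_width': np.float64(0.9982)} 0.011
top 521.9658000275508 319.0876588329215 232.76367331983974 [[0.018, -1.0, 0.013], [-0.998, -0.019, -0.058], [0.058, -0.012, -0.998]] [-0.052  0.638  0.982]
side 563.0548684425157 315.5428270276642 237.54197347409442 [[0.982, -0.189, 0.008], [-0.129, -0.701, -0.701], [0.138, 0.687, -0.713]] [-0.633  0.12   1.131]
```

View pics/top0.png

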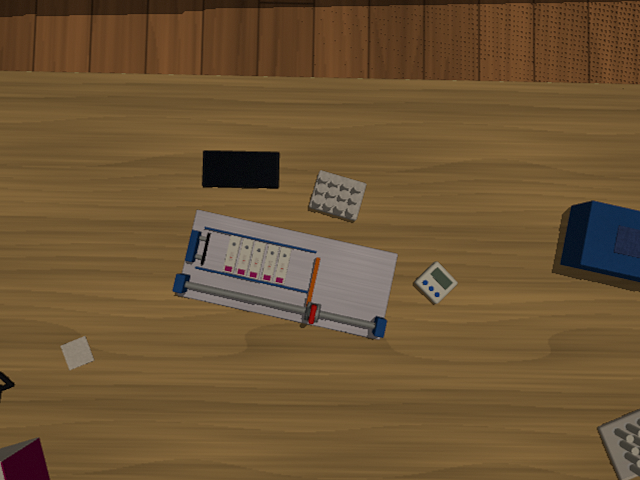

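View pics/side0.png

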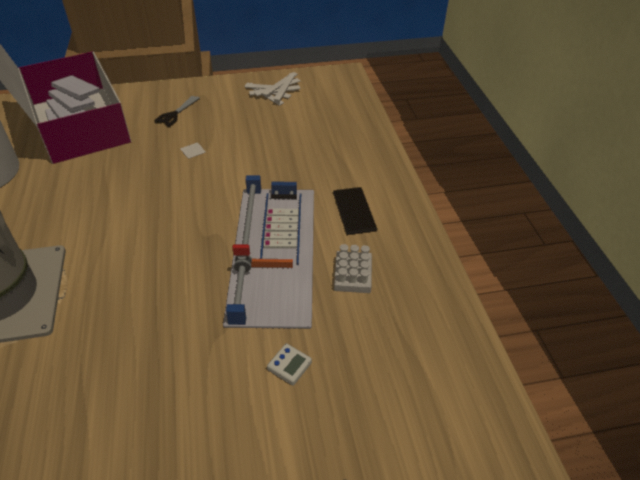

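The top view shows the holder with the rod blocks at about (181,285) and (378,326), the red wing at (313,313), the orange bar at (313,283), the cassettes at (233–283, 255–265) and the pad at (206,248). The side view agrees.

```bash
cat > h.py <<'E'
import cv2,numpy as np
def cloud(c):
    v,u=np.mgrid[0:480,0:640]
    z=c["range_z"]
    P=np.stack([(u-c["cx"])/c["fx"]*z,(v-c["cy"])/c["fy"]*z,z],-1)
    return (P-c["t"])@c["R"]
def ray(c,uv,h):
    d=np.array([(uv[0]-c["cx"])/c["fx"],(uv[1]-c["cy"])/c["fy"],1])@c["R"]
    o=-c["R"].T@c["t"]
    return o+d*(h-o[2])/d[2]
def masks(img):
    H=cv2.cvtColor(img,cv2.COLOR_RGB2HSV);h,s,v=[H[...,i].astype(int) for i in range(3)]
    return dict(red=((h<4)|(h>176))&(s>170)&(v>110),orange=(h>=5)&(h<14)&(s>190)&(v>110),blue=(h>100)&(h<125)&(s>140)&(v>40))
E
python3 - <<'E'
import pickle;from h import *
D=pickle.load(open("d.pkl","rb"))
for n,c in D.items():
    X=cloud(c);M=masks(c["color"])
    box=(X[...,0]>.3)&(X[...,0]<.75)&(X[...,1]>-.35)&(X[...,1]<.35)&(X[...,2]>0.005)
    for k,m in M.items():
        m=(m&box).astype(np.uint8)
        N,L,S,C=cv2.connectedComponentsWithStats(m)
        for i in range(1,N):
            if S[i,4]<25: continue
            P=X[L==i];zt=np.percentile(P[:,2],90);T=P[P[:,2]>zt-.006]
            r=cv2.minAreaRect((T[:,:2]*1000).astype(np.float32))
            print(n,k,S[i].tolist(),"px",C[i].round(1),"zt",zt.round(3),"mean",T.mean(0).round(4),"rect",np.round(r[0],1),np.round(r[1],1),round(r[2],1))
E
```

```text
top red [309, 305, 7, 19, 73] px [312.1 314.1] zt 0.088 mean [ 0.4902 -0.0291  0.0857] rect [490.  -29.3] [ 7.  31.8] 79.8
top orange [307, 258, 13, 45, 142] px [313.  279.7] zt 0.034 mean [ 0.5491 -0.0297  0.0319] rect [548.4 -29.6] [ 5.9 85.2] 78.7
top blue [205, 227, 111, 26, 137] px [260.  239.6] zt 0.02 mean [0.6235 0.0741 0.0179] rect [623.3  73.2] [215.8   2.1] 78.7
top blue [185, 230, 14, 32, 220] px [191.7 245.7] zt 0.042 mean [0.6086 0.1972 0.044 ] rect [584.   91.7] [234.5  57.1] 77.0
top blue [195, 267, 113, 26, 172] px [251.5 279.5] zt 0.02 mean [0.5478 0.0895 0.0239] rect [547.1  82.9] [ 54.5 224.1] 2.9
top blue [173, 274, 13, 19, 173] px [178.9 282.9] zt 0.055 mean [0.5397 0.2148 0.0585] rect [550.7  99.7] [ 33.4 259.1] 5.6
top blue [374, 318, 12, 19, 170] px [379.7 327.2] zt 0.055 mean [ 0.4651 -0.1542  0.0527] rect [ 465.  -154.4] [15.8 32.9] 78.6
side red [233, 245, 16, 3, 46] px [240.5 246. ] zt 0.088 mean [ 0.4874 -0.0297  0.0866] rect [487.5 -28.7] [10.2 29.9] 80.6
side orange [253, 260, 28, 2, 44] px [265.4 260.5] zt 0.036 mean [ 0.5334 -0.0285  0.0337] rect [536.  -29.9] [ 7.9 55.6] 83.5
side blue [228, 306, 15, 5, 34] px [235.5 307.9] zt 0.056 mean [ 0.4626 -0.1557  0.0547] rect [ 462.  -155.3] [10.5 26.9] 74.3
```

```bash
cat >> h.py <<'E'
from scipy.spatial.transform import Rotation as Ro
def to(p,yaw,o=None):
    """shift in tool axes and turn about tool z so that tool y points to yaw (deg), tool down"""
    from workcell import get_obs
    o=o or get_obs();R=Ro.from_quat(o["ee_rot"])
    y=np.deg2rad(yaw);Y=np.array([np.cos(y),np.sin(y),0]);Z=np.array([0,0,-1.]);T=np.stack([np.cross(Y,Z),Y,Z],1)
    return (R.inv().apply(np.array(p)-o["position"])).round(4),(R.inv()*Ro.from_matrix(T)).as_rotvec().round(4)
E
python3 - <<'E'
from h import *
import pickle
D=pickle.load(open("d.pkl","rb"))
c=D["top"];print(ray(c,(178.9,282.9),.053),ray(c,(379.7,327.2),.053),ray(c,(312.1,314.1),.086),ray(c,(313,279.7),.032))
print(to((.4895,-.0295,.17),-100.5))
E
```

```text
[0.53944655 0.21625607 0.053     ] [ 0.46511822 -0.1536063   0.053     ] [ 0.49002701 -0.02909676  0.086     ] [ 0.54907723 -0.0296372   0.032     ]
(array([ 0.4612, -0.4578,  0.0413]), array([-1.3e-03,  4.0e-04,  4.7e-01]))
```

move_arm --plan '[{"delta_pos": [0.04,-0.04,0.004],"turn": [0,0,0.04]},{"delta_pos": [0.08,-0.08,0.008],"turn": [0,0,0.08]},{"delta_pos": [0.12,-0.12,0.01],"turn": [0,0,0.12]},{"delta_pos": [0.16,-0.16,0.015],"turn": [0,0,0.16]},{"delta_pos": [0.2,-0.2,0.02],"turn": [0,0,0.2]},{"delta_pos": [0.24,-0.24,0.02],"turn": [0,0,0.25]},{"delta_pos": [0.28,-0.28,0.025],"turn": [0,0,0.3]},{"delta_pos": [0.32,-0.32,0.03],"turn": [0,0,0.34]},{"delta_pos": [0.36,-0.36,0.035],"turn": [0,0,0.38]},{"delta_pos": [0.4,-0.4,0.04],"turn": [0,0,0.42]},{"delta_pos": [0.44,-0.44,0.041],"turn": [0,0,0.47]},{"delta_pos": [0.461,-0.458,0.041],"turn": [0,0,0.47]}]'

```text
validation failed for argument at $.pl...
```

move_arm --plan '[{"delta_pos": [0,0,0]},{"delta_pos": [0,0,0]}]'

```text
validation failed for argument at $.pl...
```

Run:
```python
from workcell import *;from h import *
o=get_obs();c=camera("wrist");print({k:np.round(v,3) for k,v in o.items()})
print(c["fx"],c["cx"],c["cy"],np.round(c["tool_from_camera"],3).tolist())
cv2.imwrite("pics/w0.png",c["color"][:,:,::-1])
import pickle;pickle.dump((o,c),open("w0.pkl","wb"))
print(to((.4898,-.0295,.17),-100.5,o))
```

```text
{'clock': np.float64(0.1), 'joint_pos': array([ 1.261,  0.333, -0.065,  1.461,  0.022,  1.35 , -0.089]), 'joint_velocities': array([-0.   , -0.001,  0.001, -0.003, -0.   ,  0.001, -0.   ]), 'tau': array([ 1.0000e-03, -6.2674e+01,  4.9000e-02, -3.9243e+01,  1.6000e-02,
        7.0000e-03,  0.0000e+00]), 'position': array([ 0.177, -0.599,  0.211]), 'ee_rot': array([ 0.99 ,  0.143, -0.   , -0.001]), 'ft_force': array([ 1.077, -0.215, -0.341]), 'torque': array([-0.024, -0.02 ,  0.028]), 'grasp_force': np.float64(0.0), 'grip_width': np.float64(0.999)}
371.64829954431775 318.0801338682965 236.23390668446837 [[0.0, -0.962, -0.273, 0.069], [1.0, 0.0, -0.001, 0.001], [0.001, -0.273, 0.962, -0.163], [0.0, 0.0, 0.0, 1.0]]
(array([ 0.4615, -0.4577,  0.0413]), array([-1.3e-03,  4.0e-04,  4.7e-01]))
```

View pics/w0.png

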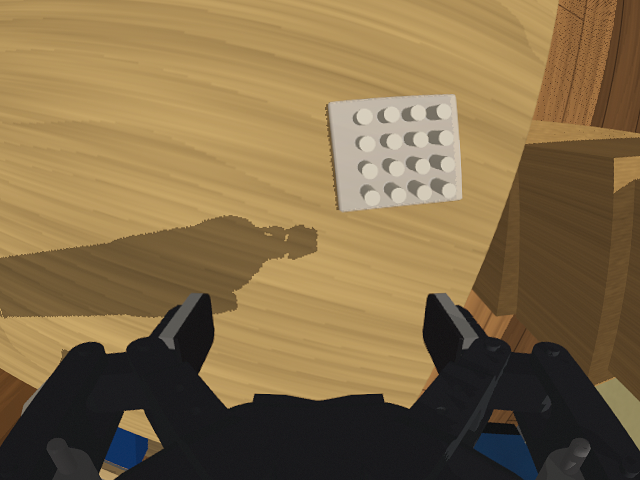

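The move was refused because every row needs all its fields, so nothing moved. This wrist picture shows only the start position, with the fingers at (190,330) and (450,330). I'll resend the move with all fields filled in.

move_arm --plan '[{"delta_pos": [0.04,-0.04,0.004],"turn": [0,0,0.04],"fingers": 0},{"delta_pos": [0.08,-0.08,0.008],"turn": [0,0,0.08],"fingers": 0},{"delta_pos": [0.12,-0.12,0.01],"turn": [0,0,0.12],"fingers": 0},{"delta_pos": [0.16,-0.16,0.015],"turn": [0,0,0.16],"fingers": 0},{"delta_pos": [0.2,-0.2,0.02],"turn": [0,0,0.2],"fingers": 0},{"delta_pos": [0.24,-0.24,0.02],"turn": [0,0,0.25],"fingers": 0},{"delta_pos": [0.28,-0.28,0.025],"turn": [0,0,0.3],"fingers": 0},{"delta_pos": [0.32,-0.32,0.03],"turn": [0,0,0.34],"fingers": 0},{"delta_pos": [0.36,-0.36,0.035],"turn": [0,0,0.38],"fingers": 0},{"delta_pos": [0.4,-0.4,0.04],"turn": [0,0,0.42],"fingers": 0},{"delta_pos": [0.44,-0.44,0.041],"turn": [0,0,0.47],"fingers": 0},{"delta_pos": [0.461,-0.458,0.041],"turn": [0,0,0.47],"fingers": 0}]' --force 40

```text
clock: 1.65
position: [0.4901, -0.0265, 0.1703]
ee_rot: [0.996, -0.09, 0.0, -0.0]
ft_force: [-0.7, -0.6, 0.6]
grip_width: 0.999
grasp_force: 0.0
```

```bash
cat >> h.py <<'E'
def wray(o,c,uv,h):
    d=np.array([uv[0]-c["cx"],uv[1]-c["cy"]])/c["fx"];r=np.hypot(*d)
    v=np.array([*(d/r*np.sin(r)),np.cos(r)]);T=c["tool_from_camera"];R=Ro.from_quat(o["ee_rot"])
    v=R.apply(T[:3,:3]@v);s=o["position"]+R.apply(T[:3,3])
    return s+v*(h-s[2])/v[2]
E
python3 - <<'E'
from workcell import *;from h import *
o=get_obs();c=camera("wrist");print({k:np.round(v,3) for k,v in o.items()})
m=masks(c["color"])
cv2.imwrite("pics/w1.png",c["color"][:,:,::-1])
N,L,S,C=cv2.connectedComponentsWithStats(m["red"].astype(np.uint8))
for i in range(1,N):
    if S[i,4]>60:
        print(S[i],C[i],wray(o,c,C[i],.086))
        vv,uu=np.where(L==i);P=np.array([wray(o,c,(u,v),.086)[:2] for u,v in zip(uu,vv)])*1000
        print(cv2.minAreaRect(P.astype(np.float32)))
import pickle;pickle.dump((o,c),open("w1.pkl","wb"))
E
```

```text
{'clock': np.float64(1.65), 'joint_pos': array([ 0.582,  0.113, -0.653,  1.833,  0.073,  1.219, -1.845]), 'joint_velocities': array([-0.282,  0.277, -0.144, -0.241,  0.201,  0.04 , -0.49 ]), 'tau': array([  0.52 , -41.488,  -3.615, -36.56 ,  -0.639,  -0.174,   0.085]), 'position': array([ 0.49 , -0.027,  0.17 ]), 'ee_rot': array([ 0.996, -0.09 ,  0.   , -0.   ]), 'ft_force': array([-0.675, -0.561,  0.553]), 'torque': array([-0.058,  0.044,  0.018]), 'grasp_force': np.float64(0.0), 'grip_width': np.float64(0.999)}
[316 207  14  52 658] [322.23100304 232.49392097] [ 0.49179475 -0.03065038  0.086     ]
((491.41729736328125, -30.792461395263672), (9.013335227966309, 36.5428466796875), 79.58619689941406)
```

View pics/w1.png

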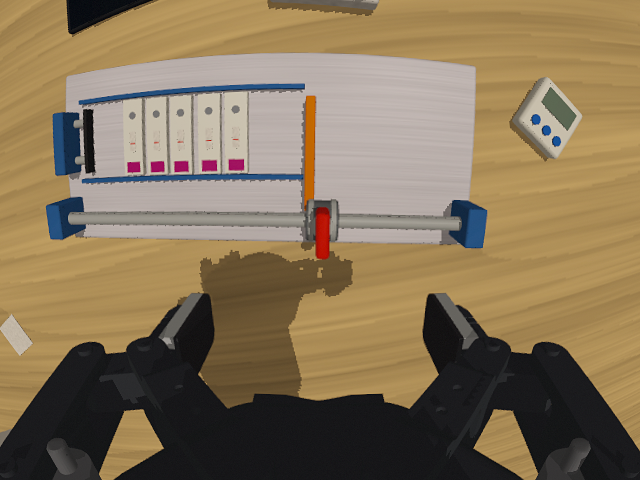

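The wrist view shows the wing at (322,232), turned almost parallel to the holder's x, with the way clear on both sides. All views agree on about (0.490, -0.0295), so I'll descend.

Run:
```python
from h import *
print(to((.4902,-.0295,.069),-100.4))
```

```text
(array([-0.0002,  0.0055,  0.1014]), array([-0.002 , -0.0007,  0.0035]))
```

move_arm --plan '[{"delta_pos": [0,0,0.02],"turn": [0,0,0],"fingers": 0},{"delta_pos": [0,0,0.045],"turn": [0,0,0],"fingers": 0},{"delta_pos": [0,0,0.07],"turn": [0,0,0],"fingers": 0},{"delta_pos": [0,0,0.09],"turn": [0,0,0],"fingers": 0},{"delta_pos": [0,0,0.1],"turn": [0,0,0],"fingers": 0},{"delta_pos": [0,0,0.1],"turn": [0,0,0],"fingers": 0},{"delta_pos": [0,0,0.1],"turn": [0,0,0],"fingers": 0},{"delta_pos": [0,0,0.1],"turn": [0,0,0],"fingers": 0}]'

```text
clock: 2.7
position: [0.4899, -0.0299, 0.0711]
ee_rot: [0.996, -0.092, 0.001, 0.0]
ft_force: [-0.4, -0.7, -0.9]
grip_width: 1.006
grasp_force: 0.0
```

Run:
```python
from workcell import *;from h import *
print(to((.4902,-.0295,.069),-100.4))
o=get_obs();c=camera("wrist")
m=masks(c["color"])
N,L,S,C=cv2.connectedComponentsWithStats(m["red"].astype(np.uint8))
for i in range(1,N):
    if S[i,4]>60:
        vv,uu=np.where(L==i);P=np.array([wray(o,c,(u,v),.086)[:2] for u,v in zip(uu,vv)])*1000
        print(S[i],cv2.minAreaRect(P.astype(np.float32)))
cv2.imwrite("pics/w2.png",c["color"][:,:,::-1])
```

```text
(array([ 0.0002, -0.0004,  0.0021]), array([ 0.0002, -0.0013, -0.0018]))
[ 307  249   22   82 1574] ((492.60589599609375, -31.206783294677734), (9.139277458190918, 38.981414794921875), 78.90888977050781)
```

View pics/w2.png

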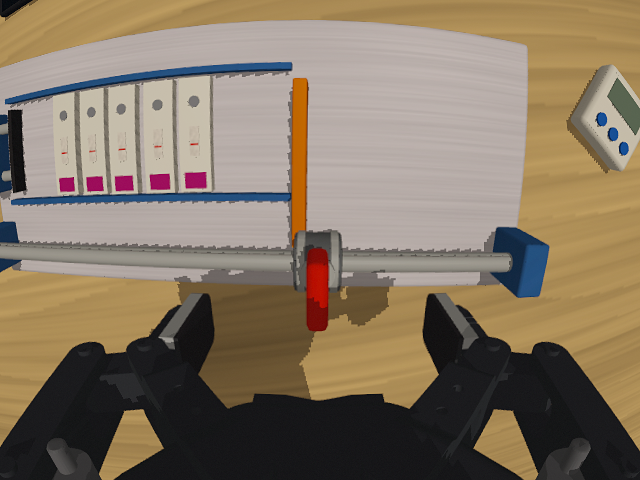

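The wing at (318,290) is centred between the open fingers at (200,325) and (440,325), and nothing else is within reach of them. I'll close the gripper.

move_arm --plan '[{"delta_pos": [0.001,0,0.002],"turn": [0,0,0],"fingers": 0.4},{"delta_pos": [0.001,0,0.002],"turn": [0,0,0],"fingers": 0.7},{"delta_pos": [0.001,0,0.002],"turn": [0,0,0],"fingers": 1},{"delta_pos": [0.001,0,0.002],"turn": [0,0,0],"fingers": 1},{"delta_pos": [0.001,0,0.002],"turn": [0,0,0],"fingers": 1},{"delta_pos": [0.001,0,0.002],"turn": [0,0,0],"fingers": 1},{"delta_pos": [0.001,0,0.002],"turn": [0,0,0],"fingers": 1},{"delta_pos": [0.001,0,0.002],"turn": [0,0,0],"fingers": 1}]' --force 40

```text
clock: 3.75
position: [0.4904, -0.03, 0.0684]
ee_rot: [0.996, -0.092, 0.0, 0.0]
ft_force: [-0.2, 1.5, -0.5]
grip_width: 0.001
grasp_force: 0.0
```

```bash
python3 -c "
from workcell import *
from h import *
o=get_obs();print({k:np.round(v,4) for k,v in o.items()})"
```

```text
{'clock': np.float64(3.75), 'joint_pos': array([ 0.5507,  0.2373, -0.6385,  1.9433,  0.166 ,  1.0127, -1.9168]), 'joint_velocities': array([-0.0008, -0.0002,  0.0008,  0.    , -0.0018, -0.0014, -0.0012]), 'tau': array([ 1.80000e-03, -4.41084e+01, -4.72460e+00, -3.36022e+01,
        1.46000e-02,  1.80000e-03, -0.00000e+00]), 'position': array([ 0.4904, -0.03  ,  0.0684]), 'ee_rot': array([ 0.9958, -0.0915,  0.    ,  0.    ]), 'ft_force': array([-0.164 ,  1.4993, -0.5123]), 'torque': array([-0.0148, -0.0311,  0.0104]), 'grasp_force': np.float64(0.0), 'grip_width': np.float64(0.0007)}
```

The gripper shut fully, so the wing isn't between the pads. I'll look.

Run:
```python
from workcell import *;from h import *
o=get_obs();c=camera("wrist");s=camera("side")
cv2.imwrite("pics/w3.png",np.vstack([c["color"][200:480],cv2.resize(s["color"][190:330,160:480],(640,280))])[:,:,::-1])
import pickle;pickle.dump((o,c,s),open("w3.pkl","wb"))
```

```text
(no output)
```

View pics/w3.png

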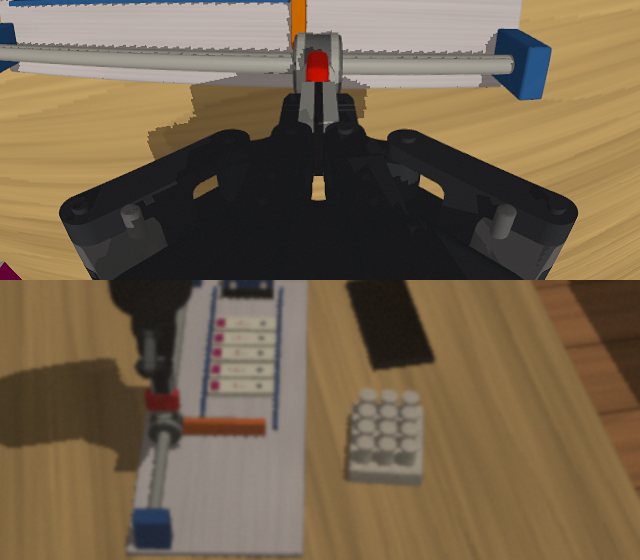

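Run:
```python
from h import *;import pickle
o,c,s=pickle.load(open("w3.pkl","rb"))
T=np.linalg.inv(c["tool_from_camera"])
for p in [(0,0,0),(0,0,.011),(.011,0,.011),(-.011,0,.011),(.011,0,-.01),(0,0,-.019)]:
    q=T[:3,:3]@p+T[:3,3];r=np.hypot(q[0],q[1]);a=np.arctan2(r,q[2]);print(p,c["cx"]+c["fx"]*a*q[0]/r,c["cy"]+c["fx"]*a*q[1]/r,q[2])
m=masks(c["color"])["red"];vv,uu=np.where(m);print(uu.min(),uu.max(),vv.min(),vv.max())
# 3D from wrist range: camera->world
z=c["range_z"]
R=Ro.from_quat(o["ee_rot"])
def pt(u,v):
    d=np.array([u-c["cx"],v-c["cy"]])/c["fx"];r=np.hypot(*d)+1e-9
    k=np.array([*(d/r*np.tan(r)),1])*z[v,u];Tt=c["tool_from_camera"]
    t=Tt[:3,:3]@k+Tt[:3,3];return t
for v in range(236,340,6): print(v,[np.round(pt(u,v)*1000).astype(int).tolist() for u in (306,318,332)],c["color"][v,318])
X=cloud(s);P=X[masks(s["color"])["red"]];P=P[(abs(P[:,0]-.49)<.05)&(abs(P[:,1]+.03)<.05)];print(len(P),P.min(0),P.max(0),P.mean(0))
w,cw=pickle.load(open("w1.pkl","rb"));z=cw["range_z"];c=cw
for v in range(205,262,6):
  print(v,np.round((Ro.from_quat(w["ee_rot"]).apply(pt(322,v))+w["position"])*1000))
```

```text
(0, 0, 0) 315.8551306077003 284.130116363703 0.17583344470255827
(0, 0, 0.011) 315.9993376641573 275.51527078714173 0.18641353745500236
(0.011, 0, 0.011) 315.9621190913136 254.8544702334594 0.18340329911199835
(-0.011, 0, 0.011) 316.03912654120785 295.29134901627367 0.18942377579800637
(0.011, 0, -0.01) 315.65713590741296 270.1681872121426 0.1632049402209687
(0, 0, -0.019) 315.5648286015032 301.56610022383194 0.15755873903924575
60 328 144 281
236 [[15, -6, 31], [14, 1, 33], [15, 9, 30]] [59 59 57]
242 [[13, -5, 25], [13, 1, 25], [13, 8, 25]] [73 73 70]
248 [[11, -5, 22], [11, 1, 23], [11, 8, 22]] [81 80 77]
254 [[8, -5, 21], [15, 1, 0], [9, 8, 19]] [129  12   7]
260 [[12, -5, 0], [15, 1, -8], [6, 8, 17]] [132  14   8]
266 [[13, -4, -9], [15, 1, -15], [3, 8, 18]] [146  13   7]
272 [[12, -4, -16], [13, 1, -17], [1, 8, 12]] [190  17   1]
278 [[10, -4, -16], [11, 1, -18], [-2, 8, 12]] [193  20   0]
284 [[12, -4, -28], [12, 1, -27], [12, 7, -27]] [26 25 25]
290 [[11, -4, -32], [11, 1, -31], [12, 6, -33]] [26 23 24]
296 [[12, -3, -39], [12, 1, -38], [12, 6, -38]] [26 24 25]
302 [[12, -3, -44], [12, 1, -43], [12, 6, -43]] [27 23 23]
308 [[12, -3, -48], [11, 1, -48], [12, 6, -49]] [27 24 24]
314 [[12, -3, -53], [12, 1, -52], [11, 6, -52]] [28 26 27]
320 [[12, -3, -57], [12, 1, -57], [11, 6, -56]] [26 24 25]
326 [[13, -3, -63], [10, 1, -57], [13, 5, -63]] [27 25 26]
332 [[13, -2, -66], [8, 1, -58], [13, 5, -66]] [25 24 25]
338 [[12, -2, -69], [6, 1, -58], [12, 5, -69]] [25 23 24]
4 [ 0.4976769  -0.03389752  0.08392854] [ 0.50180101 -0.03162686  0.08823034] [ 0.49971909 -0.03277694  0.08616655]
205 [502. -33.  42.]
211 [506. -33.  80.]
217 [503. -32.  86.]
223 [498. -32.  85.]
229 [494. -31.  86.]
235 [490. -30.  87.]
241 [486. -29.  87.]
247 [482. -29.  86.]
253 [477. -28.  86.]
259 [472. -27.  84.]
```

Run:
```python
from h import *;import pickle
def tool(c):
    v,u=np.mgrid[0:480,0:640];dx=(u-c["cx"])/c["fx"];dy=(v-c["cy"])/c["fx"];r=np.hypot(dx,dy)+1e-9
    z=c["range_z"];k=np.stack([dx/r*np.tan(r)*z,dy/r*np.tan(r)*z,z],-1);T=c["tool_from_camera"]
    return k@T[:3,:3].T+T[:3,3]
for f in("w1.pkl","w3.pkl"):
    o,c=pickle.load(open(f,"rb"))[:2];X=tool(c)*1000
    for v in range(270,345,8): print(f,v,[(u,X[v,u].round().astype(int).tolist()) for u in ((195,205,445) if f=="w1.pkl" else (290,300,308,318,328,340))])
```

```text
w1.pkl 270 [(195, [-60, -122, 171]), (205, [-59, -111, 169]), (445, [-60, 128, 170])]
w1.pkl 278 [(195, [-68, -123, 170]), (205, [-68, -112, 169]), (445, [-68, 128, 169])]
w1.pkl 286 [(195, [-77, -124, 170]), (205, [-76, -113, 169]), (445, [-77, 130, 170])]
w1.pkl 294 [(195, [12, -46, -39]), (205, [12, -42, -38]), (445, [12, 50, -39])]
w1.pkl 302 [(195, [12, -44, -45]), (205, [9, -42, -40]), (445, [12, 47, -46])]
w1.pkl 310 [(195, [12, -42, -51]), (205, [7, -42, -41]), (445, [12, 45, -52])]
w1.pkl 318 [(195, [9, -42, -52]), (205, [4, -41, -43]), (445, [11, 44, -57])]
w1.pkl 326 [(195, [7, -41, -55]), (205, [1, -42, -44]), (445, [9, 44, -58])]
w1.pkl 334 [(195, [5, -41, -58]), (205, [-2, -42, -45]), (445, [7, 44, -60])]
w1.pkl 342 [(195, [1, -42, -56]), (205, [-4, -41, -47]), (445, [4, 44, -60])]
w3.pkl 270 [(290, [-4, -14, 28]), (300, [1, -8, 17]), (308, [13, -3, -16]), (318, [14, 1, -18]), (328, [13, 5, -16]), (340, [0, 12, 18])]
w3.pkl 278 [(290, [-21, -17, 58]), (300, [-2, -8, 12]), (308, [11, -3, -19]), (318, [11, 1, -18]), (328, [10, 5, -16]), (340, [-4, 12, 17])]
w3.pkl 286 [(2
[... 406 characters left out ...]
]
w3.pkl 310 [(290, [7, -9, -41]), (300, [12, -5, -50]), (308, [12, -2, -49]), (318, [12, 1, -50]), (328, [12, 4, -50]), (340, [7, 9, -41])]
w3.pkl 318 [(290, [8, -9, -49]), (300, [12, -5, -56]), (308, [11, -2, -55]), (318, [12, 1, -55]), (328, [11, 4, -55]), (340, [8, 9, -49])]
w3.pkl 326 [(290, [14, -7, -64]), (300, [13, -4, -63]), (308, [13, -2, -63]), (318, [10, 1, -57]), (328, [13, 4, -62]), (340, [14, 8, -65])]
w3.pkl 334 [(290, [13, -7, -67]), (300, [13, -4, -67]), (308, [13, -2, -67]), (318, [7, 1, -58]), (328, [13, 4, -67]), (340, [13, 8, -67])]
w3.pkl 342 [(290, [13, -7, -72]), (300, [70, 1, -163]), (308, [13, -2, -72]), (318, [4, 1, -58]), (328, [13, 4, -72]), (340, [13, 7, -72])]
```

The depth data shows the closed fingertips about 26 mm behind the reported TCP, at world z of about 0.094 just above the wing top. The side view agrees: the wing isn't hidden. The fingers therefore reach about 37 mm less than stated. I'll open and go 36 mm lower, watching the force.

move_arm --plan '[{"delta_pos": [-0.001,0,0],"turn": [0,0,0],"fingers": 0},{"delta_pos": [-0.001,0,0],"turn": [0,0,0],"fingers": 0},{"delta_pos": [-0.001,0,0],"turn": [0,0,0],"fingers": 0},{"delta_pos": [-0.001,0,0],"turn": [0,0,0],"fingers": 0},{"delta_pos": [-0.001,0,0],"turn": [0,0,0],"fingers": 0},{"delta_pos": [-0.001,0,0.01],"turn": [0,0,0],"fingers": 0},{"delta_pos": [-0.001,0,0.02],"turn": [0,0,0],"fingers": 0},{"delta_pos": [-0.001,0,0.03],"turn": [0,0,0],"fingers": 0},{"delta_pos": [-0.001,0,0.035],"turn": [0,0,0],"fingers": 0},{"delta_pos": [-0.001,0,0.035],"turn": [0,0,0],"fingers": 0},{"delta_pos": [-0.001,0,0.035],"turn": [0,0,0],"fingers": 0}]'

```text
clock: 5.22
position: [0.4897, -0.0298, 0.0336]
ee_rot: [0.996, -0.091, 0.0, 0.0]
ft_force: [-0.1, -0.6, -0.9]
grip_width: 1.001
grasp_force: 0.0
```

move_arm --plan '[{"delta_pos": [0,0,0],"turn": [0,0,0],"fingers": 0.5},{"delta_pos": [0,0,0],"turn": [0,0,0],"fingers": 0.8},{"delta_pos": [0,0,0],"turn": [0,0,0],"fingers": 1},{"delta_pos": [0,0,0],"turn": [0,0,0],"fingers": 1},{"delta_pos": [0,0,0],"turn": [0,0,0],"fingers": 1},{"delta_pos": [0,0,0],"turn": [0,0,0],"fingers": 1},{"delta_pos": [0,0,0],"turn": [0,0,0],"fingers": 1}]' --force 40

```text
clock: 6.1
position: [0.4896, -0.0294, 0.0336]
ee_rot: [0.996, -0.091, 0.0, -0.0]
ft_force: [-0.9, 3.1, 6.7]
grip_width: 0.165
grasp_force: 39.2
```

Run:
```python
from workcell import *;from h import *
o=get_obs();c=camera("wrist");s=camera("side")
print({k:np.round(v,4) for k,v in o.items() if k!='tau'})
cv2.imwrite("pics/w4.png",np.vstack([c["color"][200:480],cv2.resize(s["color"][190:330,160:480],(640,280))])[:,:,::-1])
```

```text
{'clock': np.float64(6.1), 'joint_pos': array([ 0.5329,  0.2882, -0.6265,  1.9732,  0.2071,  0.9427, -1.9502]), 'joint_velocities': array([ 0.0006,  0.0003, -0.0005, -0.0001,  0.0009,  0.0002, -0.0014]), 'position': array([ 0.4896, -0.0294,  0.0336]), 'ee_rot': array([ 9.958e-01, -9.130e-02,  1.000e-04, -1.000e-04]), 'ft_force': array([-0.9221,  3.1344,  6.6786]), 'torque': array([ 0.8176,  0.2388, -0.0489]), 'grasp_force': np.float64(39.1869), 'grip_width': np.float64(0.1654)}
```

View pics/w4.png

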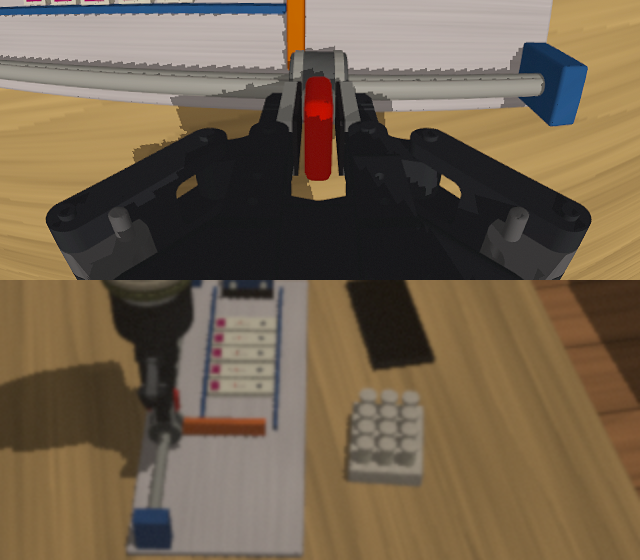

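The wing (red, about (318,330) in the full frame) is now gripped between the pads, with width 0.165 and 39 N. Next I unscrew it counterclockwise, which is negative about the tool's z.

move_arm --plan '[{"delta_pos": [0,0,0],"turn": [0,0,-0.1],"fingers": 1},{"delta_pos": [0,0,0],"turn": [0,0,-0.22],"fingers": 1},{"delta_pos": [0,0,0],"turn": [0,0,-0.35],"fingers": 1},{"delta_pos": [0,0,0],"turn": [0,0,-0.5],"fingers": 1},{"delta_pos": [0,0,0],"turn": [0,0,-0.65],"fingers": 1},{"delta_pos": [0,0,0],"turn": [0,0,-0.8],"fingers": 1},{"delta_pos": [0,0,0],"turn": [0,0,-0.95],"fingers": 1},{"delta_pos": [0,0,0],"turn": [0,0,-1.1],"fingers": 1},{"delta_pos": [0,0,0],"turn": [0,0,-1.22],"fingers": 1},{"delta_pos": [0,0,0],"turn": [0,0,-1.3],"fingers": 1},{"delta_pos": [0,0,0],"turn": [0,0,-1.3],"fingers": 1},{"delta_pos": [0,0,0],"turn": [0,0,-1.3],"fingers": 1}]'

```text
clock: 7.7
position: [0.4886, -0.0299, 0.0334]
ee_rot: [0.848, 0.53, -0.001, -0.0]
ft_force: [-6.0, 1.0, 9.3]
grip_width: 0.167
grasp_force: 39.9
```

```bash
cat > st.py <<'E'
from workcell import *;from h import *
o=get_obs();u=np.array([.1968,.9804,0])
R=Ro.from_quat(o["ee_rot"])
print("t",o["clock"],"pos",o["position"].round(4),"yaw_y",np.degrees(np.arctan2(*R.as_matrix()[[1,0],1])).round(2),"F.u",round(o["ft_force"]@u,2),o["ft_force"].round(2),o["torque"].round(3),"grip",round(float(o["grip_width"]),3),round(float(o["grasp_force"]),1),"q",o["joint_pos"].round(2))
print("u in tool",R.inv().apply(u).round(4),"across",((o["position"]-[.4896,-.0294,0])@[.9804,-.1968,0]).round(4),"along",((o["position"]-[.4896,-.0294,0])@u).round(4))
E
python3 st.py
```

```text
t 7.7 pos [ 0.4886 -0.0299  0.0334] yaw_y -26.01 F.u -0.2 [-5.98  0.99  9.32] [0.435 1.34  0.031] grip 0.167 39.9 q [ 0.71  0.34 -0.84  1.97  0.31  0.97 -0.72]
u in tool [ 9.674e-01 -2.531e-01 -8.000e-04] across -0.0009 along -0.0007
```

Turned 74.5° (1.3 rad), so the collar is free. Sliding it along the rod in 6 mm rows.

move_arm --plan '[{"delta_pos": [0.0058,-0.0015,0],"turn": [0,0,0],"fingers": 1},{"delta_pos": [0.0116,-0.003,0],"turn": [0,0,0],"fingers": 1},{"delta_pos": [0.0174,-0.0046,0],"turn": [0,0,0],"fingers": 1},{"delta_pos": [0.0232,-0.0061,0],"turn": [0,0,0],"fingers": 1},{"delta_pos": [0.029,-0.0076,0],"turn": [0,0,0],"fingers": 1},{"delta_pos": [0.0348,-0.0091,0],"turn": [0,0,0],"fingers": 1},{"delta_pos": [0.0406,-0.0106,0],"turn": [0,0,0],"fingers": 1},{"delta_pos": [0.0464,-0.0121,0],"turn": [0,0,0],"fingers": 1},{"delta_pos": [0.0522,-0.0137,0],"turn": [0,0,0],"fingers": 1},{"delta_pos": [0.058,-0.0152,0],"turn": [0,0,0],"fingers": 1},{"delta_pos": [0.0639,-0.0167,0],"turn": [0,0,0],"fingers": 1},{"delta_pos": [0.0697,-0.0182,0],"turn": [0,0,0],"fingers": 1}]'

```text
clock: 9.2
position: [0.5027, 0.0404, 0.0333]
ee_rot: [0.848, 0.53, -0.001, 0.0]
ft_force: [-6.6, -0.6, 10.1]
grip_width: 0.167
grasp_force: 40.0
```

```bash
python3 st.py
python3 - <<'E'
from workcell import *;from h import *;import pickle
c=camera("top");pickle.dump(c,open("t1.pkl","wb"))
cv2.imwrite("pics/t1.png",cv2.resize(c["color"][190:350,160:400],(720,480),interpolation=cv2.INTER_CUBIC)[:,:,::-1])
E
```

```text
t 9.2 pos [0.5027 0.0404 0.0333] yaw_y -26.04 F.u -1.91 [-6.55 -0.63 10.09] [-0.127  1.512  0.008] grip 0.167 40.0 q [ 0.57  0.38 -0.85  1.93  0.34  0.99 -0.89]
u in tool [ 0.9673 -0.2535 -0.0018] across -0.0008 along 0.071
```

View pics/t1.png

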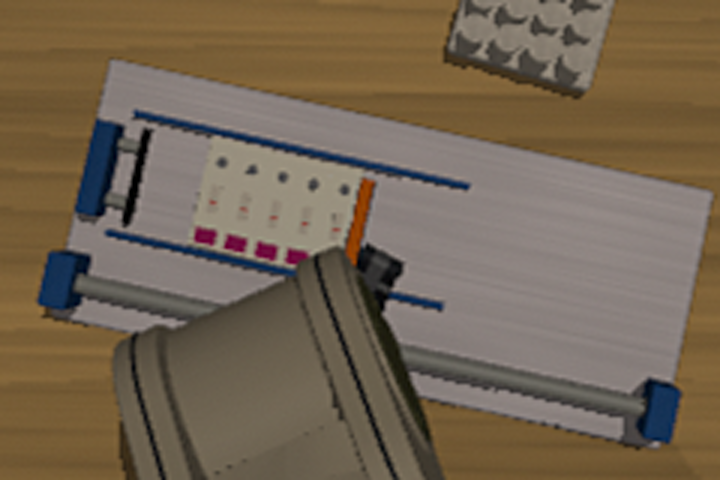

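The top view shows the row closed up (cassette 5 edge at (200,185) in the crop) with about 30 mm left to the pad at (148,170). I'll go 24 mm, then creep.

move_arm --plan '[{"delta_pos": [0.0029,-0.0008,0],"turn": [0,0,0],"fingers": 1},{"delta_pos": [0.0058,-0.0015,0],"turn": [0,0,0],"fingers": 1},{"delta_pos": [0.0087,-0.0023,0],"turn": [0,0,0],"fingers": 1},{"delta_pos": [0.0116,-0.003,0],"turn": [0,0,0],"fingers": 1},{"delta_pos": [0.0145,-0.0038,0],"turn": [0,0,0],"fingers": 1},{"delta_pos": [0.0174,-0.0046,0],"turn": [0,0,0],"fingers": 1},{"delta_pos": [0.0203,-0.0053,0],"turn": [0,0,0],"fingers": 1},{"delta_pos": [0.0232,-0.0061,0],"turn": [0,0,0],"fingers": 1}]'

```text
clock: 10.25
position: [0.5075, 0.0638, 0.0333]
ee_rot: [0.848, 0.53, -0.001, 0.0]
ft_force: [-6.2, -0.2, 10.0]
grip_width: 0.163
grasp_force: 40.0
```

```bash
python3 st.py
```

```text
t 10.25 pos [0.5075 0.0638 0.0333] yaw_y -26.03 F.u -1.37 [-6.16 -0.16  9.96] [-0.094  1.48  -0.032] grip 0.163 40.0 q [ 0.52  0.4  -0.85  1.91  0.36  0.99 -0.94]
u in tool [ 0.9673 -0.2533 -0.0017] across -0.0008 along 0.0949
```

move_arm --plan '[{"delta_pos": [0.001,-0.0003,0],"turn": [0,0,0],"fingers": 1},{"delta_pos": [0.0019,-0.0005,0],"turn": [0,0,0],"fingers": 1}]'

```text
clock: 10.5
position: [0.5079, 0.0658, 0.0334]
ee_rot: [0.848, 0.53, -0.001, 0.0]
ft_force: [-6.0, -0.7, 9.4]
grip_width: 0.162
grasp_force: 40.0
```

```bash
python3 st.py
```

```text
t 10.5 pos [0.5079 0.0658 0.0334] yaw_y -26.02 F.u -1.91 [-6.02 -0.74  9.43] [-0.137  1.472 -0.052] grip 0.162 40.0 q [ 0.52  0.4  -0.85  1.91  0.36  0.99 -0.95]
u in tool [ 0.9674 -0.2532 -0.0017] across -0.0008 along 0.0969
```

move_arm --plan '[{"delta_pos": [0.001,-0.0003,0],"turn": [0,0,0],"fingers": 1},{"delta_pos": [0.0019,-0.0005,0],"turn": [0,0,0],"fingers": 1}]'

```text
clock: 10.75
position: [0.5082, 0.0677, 0.0334]
ee_rot: [0.848, 0.53, -0.001, 0.0]
ft_force: [-6.5, -0.5, 10.6]
grip_width: 0.164
grasp_force: 40.0
```

```bash
python3 st.py
```

```text
t 10.75 pos [0.5082 0.0677 0.0334] yaw_y -26.02 F.u -1.77 [-6.46 -0.51 10.62] [-0.061  1.457  0.007] grip 0.164 40.0 q [ 0.52  0.4  -0.85  1.91  0.36  0.99 -0.95]
u in tool [ 0.9674 -0.2532 -0.0017] across -0.0008 along 0.0989
```

move_arm --plan '[{"delta_pos": [0.001,-0.0003,0],"turn": [0,0,0],"fingers": 1},{"delta_pos": [0.0019,-0.0005,0],"turn": [0,0,0],"fingers": 1}]'

```text
clock: 11.0
position: [0.5086, 0.0696, 0.0334]
ee_rot: [0.848, 0.53, -0.001, 0.0]
ft_force: [-5.7, -0.4, 9.5]
grip_width: 0.164
grasp_force: 39.9
```

move_arm --plan '[{"delta_pos": [0.001,-0.0003,0],"turn": [0,0,0],"fingers": 1},{"delta_pos": [0.0019,-0.0005,0],"turn": [0,0,0],"fingers": 1}]'

```text
clock: 11.25
position: [0.509, 0.0715, 0.0334]
ee_rot: [0.848, 0.53, -0.001, 0.0]
ft_force: [-6.4, -1.2, 8.9]
grip_width: 0.161
grasp_force: 39.9
```

```bash
python3 st.py
```

```text
t 11.25 pos [0.509  0.0715 0.0334] yaw_y -26.02 F.u -2.46 [-6.38 -1.22  8.9 ] [-0.071  1.522  0.013] grip 0.161 39.9 q [ 0.51  0.4  -0.85  1.9   0.36  1.   -0.96]
u in tool [ 0.9673 -0.2533 -0.0016] across -0.0008 along 0.1028
```

move_arm --plan '[{"delta_pos": [0.001,-0.0003,0],"turn": [0,0,0],"fingers": 1}]'

```text
clock: 11.38
position: [0.5092, 0.0725, 0.0334]
ee_rot: [0.848, 0.53, -0.001, 0.0]
ft_force: [-5.9, -0.2, 9.8]
grip_width: 0.163
grasp_force: 39.9
```

move_arm --plan '[{"delta_pos": [0.001,-0.0003,0],"turn": [0,0,0],"fingers": 1}]'

```text
clock: 11.5
position: [0.5094, 0.0736, 0.0334]
ee_rot: [0.848, 0.53, -0.001, 0.0]
ft_force: [-5.7, -0.9, 9.8]
grip_width: 0.163
grasp_force: 39.9
```

move_arm --plan '[{"delta_pos": [0.001,-0.0003,0],"turn": [0,0,0],"fingers": 1}]'

```text
clock: 11.62
position: [0.5096, 0.0746, 0.0334]
ee_rot: [0.848, 0.53, -0.001, 0.0]
ft_force: [-6.0, -0.7, 9.1]
grip_width: 0.165
grasp_force: 39.9
```

```bash
python3 st.py
```

```text
t 11.625 pos [0.5096 0.0746 0.0334] yaw_y -26.02 F.u -1.82 [-5.99 -0.66  9.07] [-0.077  1.304  0.005] grip 0.165 39.9 q [ 0.5   0.41 -0.85  1.9   0.36  1.   -0.97]
u in tool [ 0.9673 -0.2533 -0.0016] across -0.0009 along 0.1059
```

move_arm --plan '[{"delta_pos": [0.001,-0.0003,0],"turn": [0,0,0],"fingers": 1}]'

```text
clock: 11.75
position: [0.5098, 0.0756, 0.0334]
ee_rot: [0.848, 0.53, -0.001, 0.0]
ft_force: [-5.7, 0.1, 10.0]
grip_width: 0.168
grasp_force: 39.8
```

move_arm --plan '[{"delta_pos": [0.001,-0.0003,0],"turn": [0,0,0],"fingers": 1}]'

```text
clock: 11.88
position: [0.51, 0.0766, 0.0334]
ee_rot: [0.848, 0.53, -0.001, 0.0]
ft_force: [-5.3, -0.1, 9.5]
grip_width: 0.161
grasp_force: 39.8
```

move_arm --plan '[{"delta_pos": [0.001,-0.0003,0],"turn": [0,0,0],"fingers": 1}]'

```text
clock: 12.0
position: [0.5102, 0.0777, 0.0334]
ee_rot: [0.848, 0.53, -0.001, 0.0]
ft_force: [-4.9, -0.4, 9.5]
grip_width: 0.165
grasp_force: 39.8
```

```bash
python3 st.py
python3 - <<'E'
from workcell import *;from h import *
c=camera("top")
cv2.imwrite("pics/t2.png",cv2.resize(c["color"][210:310,160:310],(750,500),interpolation=cv2.INTER_CUBIC)[:,:,::-1])
E
```

```text
t 12.0 pos [0.5102 0.0777 0.0334] yaw_y -26.02 F.u -1.39 [-4.87 -0.44  9.46] [-0.074  1.193  0.09 ] grip 0.165 39.8 q [ 0.49  0.41 -0.85  1.9   0.36  1.   -0.97]
u in tool [ 0.9674 -0.2532 -0.0015] across -0.0009 along 0.1091
```

View pics/t2.png

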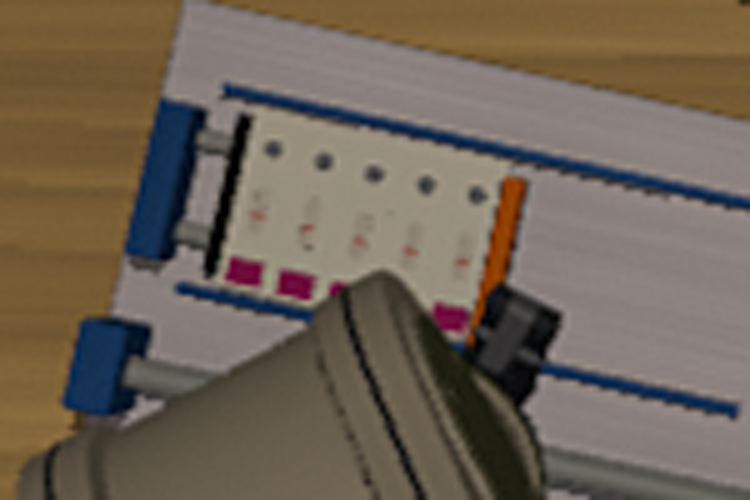

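The top view shows cassette 5 right at the pad (about (235,190) in the crop), so contact is imminent. Creeping on.

move_arm --plan '[{"delta_pos": [0.001,-0.0003,0],"turn": [0,0,0],"fingers": 1},{"delta_pos": [0.001,-0.0003,0],"turn": [0,0,0],"fingers": 1}]'

```text
clock: 12.3
position: [0.5104, 0.0788, 0.0334]
ee_rot: [0.848, 0.53, -0.001, 0.0]
ft_force: [-4.2, -0.1, 9.1]
grip_width: 0.164
grasp_force: 39.7
```

move_arm --plan '[{"delta_pos": [0.001,-0.0003,0],"turn": [0,0,0],"fingers": 1},{"delta_pos": [0.001,-0.0003,0],"turn": [0,0,0],"fingers": 1}]'

```text
clock: 12.55
position: [0.5106, 0.0795, 0.0334]
ee_rot: [0.848, 0.53, -0.001, 0.0]
ft_force: [-4.9, -1.2, 9.7]
grip_width: 0.16
grasp_force: 39.8
```

```bash
python3 st.py
```

```text
t 12.55 pos [0.5106 0.0795 0.0334] yaw_y -26.04 F.u -2.17 [-4.92 -1.22  9.74] [-0.316  1.215 -0.008] grip 0.16 39.8 q [ 0.49  0.41 -0.85  1.9   0.37  1.   -0.98]
u in tool [ 0.9673 -0.2535 -0.0018] across -0.0008 along 0.1109
```

move_arm --plan '[{"delta_pos": [0.001,-0.0003,0],"turn": [0,0,0],"fingers": 1},{"delta_pos": [0.001,-0.0003,0],"turn": [0,0,0],"fingers": 1}]'

```text
clock: 12.8
position: [0.5107, 0.0802, 0.0334]
ee_rot: [0.848, 0.53, -0.001, 0.0]
ft_force: [-5.7, -2.6, 9.3]
grip_width: 0.163
grasp_force: 39.9
```

```bash
python3 st.py
```

```text
t 12.8 pos [0.5107 0.0802 0.0334] yaw_y -26.05 F.u -3.64 [-5.66 -2.58  9.31] [-0.564  1.327  0.006] grip 0.163 39.9 q [ 0.49  0.41 -0.85  1.9   0.37  1.   -0.98]
u in tool [ 0.9672 -0.2537 -0.0024] across -0.0009 along 0.1116
```

move_arm --plan '[{"delta_pos": [0.001,-0.0003,0],"turn": [0,0,0],"fingers": 1},{"delta_pos": [0.001,-0.0003,0],"turn": [0,0,0],"fingers": 1}]'

```text
clock: 13.05
position: [0.5109, 0.0808, 0.0334]
ee_rot: [0.848, 0.529, -0.001, 0.001]
ft_force: [-6.2, -3.6, 10.4]
grip_width: 0.165
grasp_force: 40.0
```

```bash
python3 st.py
```

```text
t 13.05 pos [0.5109 0.0808 0.0334] yaw_y -26.06 F.u -4.74 [-6.16 -3.6  10.42] [-0.767  1.377  0.003] grip 0.165 40.0 q [ 0.49  0.41 -0.85  1.9   0.37  1.   -0.98]
u in tool [ 0.9672 -0.2539 -0.0029] across -0.0009 along 0.1122
```

Contact is found: the slope is 2 N/mm, matching the spring. With a sliding baseline of about 1.3 N, I want a total of about 7.3 N along the rod.

move_arm --plan '[{"delta_pos": [0.001,-0.0003,0],"turn": [0,0,0],"fingers": 1},{"delta_pos": [0.0017,-0.0004,0],"turn": [0,0,0],"fingers": 1},{"delta_pos": [0.0017,-0.0004,0],"turn": [0,0,0],"fingers": 1}]'

```text
clock: 13.42
position: [0.5111, 0.0818, 0.0333]
ee_rot: [0.848, 0.529, -0.002, 0.001]
ft_force: [-7.8, -5.6, 13.0]
grip_width: 0.164
grasp_force: 40.3
```

```bash
python3 st.py
```

```text
t 13.425 pos [0.5111 0.0818 0.0333] yaw_y -26.09 F.u -7.0 [-7.81 -5.57 13.01] [-1.292  1.746 -0.031] grip 0.164 40.3 q [ 0.48  0.41 -0.85  1.89  0.37  1.   -0.98]
u in tool [ 0.967  -0.2544 -0.0039] across -0.0008 along 0.1133
```

move_arm --plan '[{"delta_pos": [0,0,0],"turn": [0,0,0.1],"fingers": 1},{"delta_pos": [0,0,0],"turn": [0,0,0.2],"fingers": 1},{"delta_pos": [0,0,0],"turn": [0,0,0.25],"fingers": 1},{"delta_pos": [0,0,0],"turn": [0,0,0.25],"fingers": 1}]'

```text
clock: 13.92
position: [0.5113, 0.0816, 0.0334]
ee_rot: [0.908, 0.419, -0.002, 0.001]
ft_force: [-6.6, -6.1, 10.3]
grip_width: 0.163
grasp_force: 40.0
```

```bash
python3 st.py
```

```text
t 13.925 pos [0.5113 0.0816 0.0334] yaw_y -40.47 F.u -7.28 [-6.6  -6.1  10.27] [-1.384  1.363 -0.036] grip 0.163 40.0 q [ 0.45  0.4  -0.8   1.9   0.34  0.99 -1.22]
u in tool [ 0.8736 -0.4866 -0.0039] across -0.0005 along 0.1131
```

move_arm --plan '[{"delta_pos": [0.0004,-0.0002,0],"turn": [0,0,0],"fingers": 1},{"delta_pos": [0.0004,-0.0002,0],"turn": [0,0,0],"fingers": 1}]'

```text
clock: 14.18
position: [0.5114, 0.0819, 0.0333]
ee_rot: [0.908, 0.419, -0.002, 0.001]
ft_force: [-6.9, -6.7, 10.3]
grip_width: 0.168
grasp_force: 40.2
```

```bash
python3 st.py
```

```text
t 14.175 pos [0.5114 0.0819 0.0333] yaw_y -40.44 F.u -7.88 [-6.87 -6.66 10.3 ] [-1.573  1.441  0.023] grip 0.168 40.2 q [ 0.44  0.4  -0.8   1.9   0.34  0.99 -1.22]
u in tool [ 0.8738 -0.4861 -0.0041] across -0.0005 along 0.1134
```

move_arm --plan '[{"delta_pos": [0,0,0],"turn": [0,0,0.1],"fingers": 1},{"delta_pos": [0,0,0],"turn": [0,0,0.2],"fingers": 1},{"delta_pos": [0,0,0],"turn": [0,0,0.2],"fingers": 1}]'

```text
clock: 14.55
position: [0.5116, 0.0817, 0.0334]
ee_rot: [0.945, 0.326, -0.001, 0.002]
ft_force: [-4.3, -7.1, 9.8]
grip_width: 0.165
grasp_force: 40.0
```

```bash
python3 st.py
```

```text
t 14.55 pos [0.5116 0.0817 0.0334] yaw_y -51.99 F.u -7.84 [-4.34 -7.12  9.78] [-1.591  1.25   0.014] grip 0.165 40.0 q [ 0.41  0.39 -0.76  1.9   0.32  0.99 -1.4 ]
u in tool [ 0.7588 -0.6512 -0.0042] across -0.0003 along 0.1133
```

move_arm --plan '[{"delta_pos": [0,0,0],"turn": [0,0,0.1],"fingers": 1},{"delta_pos": [0,0,0],"turn": [0,0,0.22],"fingers": 1},{"delta_pos": [0,0,0],"turn": [0,0,0.35],"fingers": 1},{"delta_pos": [0,0,0],"turn": [0,0,0.48],"fingers": 1},{"delta_pos": [0,0,0],"turn": [0,0,0.6],"fingers": 1},{"delta_pos": [0,0,0],"turn": [0,0,0.7],"fingers": 1},{"delta_pos": [0,0,0],"turn": [0,0,0.78],"fingers": 1},{"delta_pos": [0,0,0],"turn": [0,0,0.78],"fingers": 1},{"delta_pos": [0,0,0],"turn": [0,0,0.78],"fingers": 1}]'

```text
clock: 15.68
position: [0.5119, 0.0808, 0.0335]
ee_rot: [0.998, -0.058, -0.0, 0.002]
ft_force: [-5.0, -10.2, 10.5]
grip_width: 0.16
grasp_force: 40.2
```

```bash
python3 st.py
```

```text
t 15.675 pos [0.5119 0.0808 0.0335] yaw_y -96.63 F.u -10.95 [ -5.03 -10.16  10.47] [-2.172  1.077 -0.004] grip 0.16 40.2 q [ 0.3   0.35 -0.63  1.9   0.25  0.97 -2.13]
u in tool [ 0.0823 -0.9966 -0.0049] across 0.0001 along 0.1125
```

The hand force rose as the clamp bit, so the collar is holding. I'll tighten slightly more, relieve the hand's push (about 2.7 mm back), then read.

move_arm --plan '[{"delta_pos": [0,0,0],"turn": [0,0,0.05],"fingers": 1},{"delta_pos": [-0.0001,0.0013,0],"turn": [0,0,0.05],"fingers": 1},{"delta_pos": [-0.0002,0.0026,0],"turn": [0,0,0.05],"fingers": 1},{"delta_pos": [-0.0002,0.0026,0],"turn": [0,0,0.05],"fingers": 1},{"delta_pos": [-0.0002,0.0026,0],"turn": [0,0,0.05],"fingers": 1}]'

```text
clock: 16.3
position: [0.5118, 0.0805, 0.0336]
ee_rot: [0.997, -0.082, 0.0, 0.001]
ft_force: [-2.9, -3.3, 7.6]
grip_width: 0.162
grasp_force: 39.5
```

```bash
python3 st.py
```

```text
t 16.3 pos [0.5118 0.0805 0.0336] yaw_y -99.41 F.u -3.79 [-2.91 -3.29  7.64] [-0.679  0.482  0.092] grip 0.162 39.5 q [ 0.3   0.35 -0.62  1.9   0.24  0.97 -2.17]
u in tool [ 0.0339 -0.9994 -0.0018] across 0.0001 along 0.1121
```

Clamped: the force fell 7 N with almost no motion. Releasing and lifting clear.

move_arm --plan '[{"delta_pos": [0,0.0008,0],"turn": [0,0,0],"fingers": 0},{"delta_pos": [0,0.0008,0],"turn": [0,0,0],"fingers": 0},{"delta_pos": [0,0.0008,0],"turn": [0,0,0],"fingers": 0},{"delta_pos": [0,0.0008,0],"turn": [0,0,0],"fingers": 0},{"delta_pos": [0,0.0008,0],"turn": [0,0,0],"fingers": 0},{"delta_pos": [0,0.0008,-0.03],"turn": [0,0,0],"fingers": 0},{"delta_pos": [0,0.0008,-0.065],"turn": [0,0,0],"fingers": 0},{"delta_pos": [0,0.0008,-0.1],"turn": [0,0,0],"fingers": 0},{"delta_pos": [0,0.0008,-0.135],"turn": [0,0,0],"fingers": 0},{"delta_pos": [0,0.0008,-0.135],"turn": [0,0,0],"fingers": 0},{"delta_pos": [0,0.0008,-0.135],"turn": [0,0,0],"fingers": 0},{"delta_pos": [0,0.0008,-0.135],"turn": [0,0,0],"fingers": 0}]'

```text
clock: 17.8
position: [0.5108, 0.081, 0.1673]
ee_rot: [0.997, -0.081, -0.001, 0.0]
ft_force: [-0.0, -0.3, -0.1]
grip_width: 1.001
grasp_force: 0.0
```

```bash
python3 st.py
python3 - <<'E'
from workcell import *;from h import *;import pickle
o=get_obs();c=camera("wrist");pickle.dump((o,c),open("w5.pkl","wb"))
img=c["color"].copy()
w=pickle.load(open("w1.pkl","rb"))[1]["color"]
a=cv2.resize(w[90:190,45:165],(360,300),interpolation=cv2.INTER_CUBIC)
cv2.imwrite("pics/w5.png",np.vstack([img[0:300],np.hstack([a,np.zeros((300,280,3),np.uint8)])])[:,:,::-1])
m=masks(img)["red"].astype(np.uint8)
N,L,S,C=cv2.connectedComponentsWithStats(m)
for i in range(1,N):
    if S[i,4]>300:
        vv,uu=np.where(L==i);P=np.array([wray(o,c,(u,v),.086)[:2] for u,v in zip(uu,vv)])*1000;print(C[i],cv2.minAreaRect(P.astype(np.float32)))
E
```

```text
t 17.8 pos [0.5108 0.081  0.1673] yaw_y -99.35 F.u -0.31 [-0.03 -0.31 -0.1 ] [-0.093 -0.     0.037] grip 1.001 0.0 q [ 0.35  0.18 -0.66  1.77  0.12  1.23 -2.07]
u in tool [ 3.490e-02 -9.993e-01 -5.000e-04] across -0.0009 along 0.1124
[318.76661743 231.98670606] ((513.2753295898438, 79.31139373779297), (8.920732498168945, 36.13677978515625), 80.94744873046875)
```

View pics/w5.png

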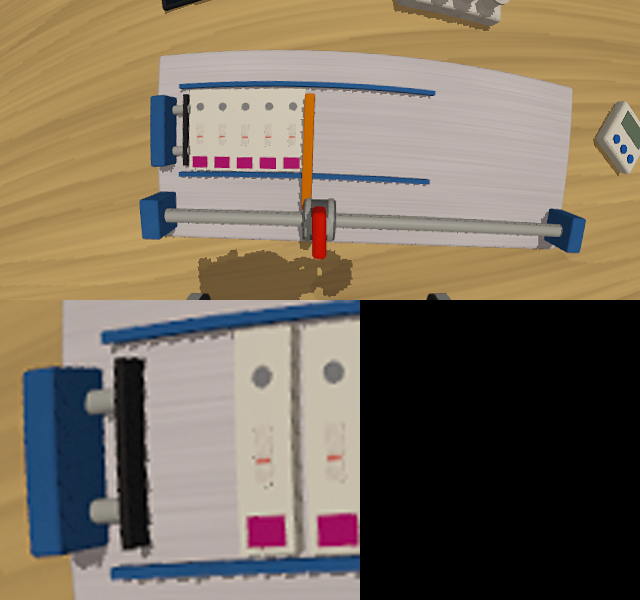

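The wrist view shows the row closed between the bar (308,130) and the pad (186,130), and the gap between pad and stop is visibly smaller than in the earlier crop. The fixed top camera can measure the pad's shift to sub-pixel.

Run:
```python
from workcell import *;from h import *;import pickle
a=pickle.load(open("d.pkl","rb"))["top"];b=pickle.load(open("t1.pkl","rb"));cs=[camera("top") for _ in range(2)]
ax=ray(a,(206,248),.025)[:2]
J=np.array([ray(a,(207,248),.025)[:2]-ax,ray(a,(206,249),.025)[:2]-ax]).T
u=np.array([.1968,.9804])
for n,c in [("init",a),("t1",b),("now",cs[0]),("now",cs[1])]:
    g=c["color"].astype(float).max(2)
    roi=g[228:268,194:216];vv,uu=np.mgrid[228:268,194:216]
    for th in (45,60):
        w=np.clip(th-roi,0,None)
        w*=(masks(c["color"])["blue"][228:268,194:216]==0)
        k,L,S,_=cv2.connectedComponentsWithStats((w>0).astype(np.uint8));i=1+np.argmax(S[1:,4]);w*=(L==i)
        p=np.array([(uu*w).sum(),(vv*w).sum()])/w.sum()
        print(n,th,S[i].tolist(),p.round(2),"along mm",((J@(p-[206,248]))@u*1000).round(2))
X=cv2.cvtColor(cs[0]["color"],cv2.COLOR_RGB2GRAY)[225:272,185:225];Y=cv2.cvtColor(a["color"],cv2.COLOR_RGB2GRAY)[225:272,185:225]
cv2.imwrite("pics/t3.png",cv2.resize(np.hstack([Y,X]),None,fx=9,fy=9,interpolation=cv2.INTER_NEAREST))
# row profiles
for v in (240,248,256): print(v,Y[v-225,8:34].tolist(),X[v-225,8:34].tolist())
```

```text
init 45 [7, 5, 9, 32, 83] [204.96 248.93] along mm 1.53
init 60 [6, 5, 11, 33, 93] [204.92 249.  ] along mm 1.56
t1 45 [7, 5, 9, 32, 83] [204.96 248.89] along mm 1.53
t1 60 [6, 5, 11, 33, 92] [204.93 248.98] along mm 1.56
now 45 [5, 5, 9, 31, 55] [203.1  247.92] along mm 5.39
now 60 [5, 5, 9, 32, 64] [203.04 248.14] along mm 5.41
now 45 [5, 5, 9, 31, 55] [203.12 247.83] along mm 5.39
now 60 [5, 5, 9, 32, 64] [203.05 248.08] along mm 5.41
240 [41, 43, 45, 34, 16, 10, 64, 85, 59, 56, 56, 63, 58, 11, 5, 7, 92, 138, 133, 132, 131, 132, 130, 130, 130, 129] [43, 45, 44, 35, 13, 11, 66, 88, 60, 61, 55, 21, 4, 55, 117, 148, 149, 131, 82, 58, 87, 133, 148, 145, 145, 145]
248 [41, 34, 17, 13, 43, 104, 136, 129, 130, 135, 112, 34, 1, 0, 92, 139, 131, 128, 128, 128, 127, 127, 127, 127, 126, 126] [45, 33, 18, 12, 42, 106, 140, 137, 129, 85, 0, 63, 128, 151, 146, 141, 131, 133, 137, 143, 144, 144, 144, 145, 145, 145]
256 [16, 34, 81, 106, 103, 101, 99, 99, 82, 26, 2, 1, 83, 131, 131, 126, 127, 126, 125, 126, 127, 127, 129, 127, 128, 128] [16, 33, 83, 107, 106, 106, 101, 68, 0, 17, 90, 140, 145, 145, 142, 140, 141, 144, 144, 145, 143, 145, 145, 147, 139, 126]
```

Run:
```python
from workcell import *;from h import *;import pickle
a=pickle.load(open("d.pkl","rb"))["top"];b=camera("top");t1=pickle.load(open("t1.pkl","rb"))
mm=np.linalg.norm(ray(a,(207,248),.025)-ray(a,(206,248),.025))*1000*np.cos(np.radians(11.4));print("mm/px",mm)
def edge(c,v):
    r=cv2.cvtColor(c["color"],cv2.COLOR_RGB2GRAY)[v].astype(float)
    # centre of dark run minimum, walk left to half of local background
    lo=196;i=lo+int(np.argmin(np.where(np.arange(lo,214)<194+ (v<0),999,r[lo:214])))
    j=i
    while r[j-1]-r[j]>-1e9 and r[j]<.5*max(r[i-5:i]): j-=1
    t=.5*max(r[i-5:i]);return j+(r[j]-t)/(r[j]-r[j+1])
d=[];e=[]
for v in range(234,264):
    x,y,z=edge(a,v),edge(b,v),edge(t1,v);d.append(x-y);e.append(x-z)
print(np.round(d,2),"med px",np.median(d),"mm",np.median(d)*mm,"mean mm",np.mean(d)*mm,"null",np.median(e)*mm)
```

```text
mm/px 1.8540030687192208
[1.66 1.3  1.51 1.89 1.82 1.39 2.25 1.17 1.71 1.45 1.6  1.88 1.88 1.7
 1.41 1.73 1.8  1.96 1.52 1.77 1.79 1.88 1.36 1.73 1.92 3.48 1.44 1.25
 1.71 1.86] med px 1.723262536131699 mm 3.1949340301970373 mean mm 3.2015150608308387 null -0.0007516228656913133
```

The pad is compressed about 3.2 mm, so the press is about 6.4 N. The screw is back near its starting angle and the gripper is clear, so I'm handing in.

```bash
python3 -c "
from workcell import *
print(hand_in())"
```

```text
the job is handed in; nothing more can be done
None
```

The job is handed in, but no verdict came back: the collar closes the cassette row against the pad at about 6.4 N (pad pressed in about 3.2 mm in the top camera), the screw is tight at under about 0.1 rad and holding, and the gripper is clear; the clock stood near 18 s of the 51 s allowed.

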